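# Sweep the loose fitting nuts into the catch pan

## Task

Clear the bench: with the closed fingers, sweep the three loose steel hexagon nuts across the worktop and in through the open side of the low metal catch pan, up its little ramp, until all three lie wholly on the pan's flat floor. Only push them gently along the surface; do not pinch, lift or press down hard on them. Leave the small white screw-cap pot and the tall capped glass vial that stand by the nuts where they are.

Things in the scene. Friction and masses are not known exactly. Their poses are not given: they have to be found in the camera images.
- catch_pan: low sheet-metal pan fixed to the bench (it cannot move), 170 mm wide (x) by 150 mm deep (y); origin at the centre of its underside. The flat floor is 3 mm thick and runs from y = -75 to +75 mm. Walls 3 mm thick with a rolled rim (5 mm thick), top 22.5 mm above the bench, stand on three sides: x = +-85 mm and y = -75 mm. The +y side is open: a ramp over the full width falls from the floor's edge at y = +75 mm to the bench at y = +100 mm. z up.
- nut_a: loose steel hexagon nut of a tube fitting, lying flat on the bench; 24 mm across the flats (28 mm over the corners), 14 mm high plus a 2 mm collar, 14 mm bore, 40 g; origin at the centre of its underside, z up as it lies flat. The three nuts are alike.
- nut_b: loose steel hexagon nut of a tube fitting, lying flat on the bench; 24 mm across the flats (28 mm over the corners), 14 mm high plus a 2 mm collar, 14 mm bore, 40 g; origin at the centre of its underside, z up as it lies flat. The three nuts are alike.
- nut_c: loose steel hexagon nut of a tube fitting, lying flat on the bench; 24 mm across the flats (28 mm over the corners), 14 mm high plus a 2 mm collar, 14 mm bore, 40 g; origin at the centre of its underside, z up as it lies flat. The three nuts are alike.
- septa_pot: small white plastic pot with a white screw cap, 41 mm in diameter, 42 mm high, standing loose among the nuts; origin at the centre of its underside, z up. To be left alone.
- headspace_vial: capped clear glass vial, 22 mm in diameter, 62 mm high, standing loose left of the nuts; origin at the centre of its underside, z up. To be left alone.

How it is judged:
By the outcome, as a careful person would: the job done as asked, in the order asked, and still so for the second after the job is handed in, with the robot touching nothing.
It also fails if it takes over 72 s, if anything falls off the work surface, if the arm or the gripper's body presses on something with over 40 N, if the wrist force passes 120 N, or if a joint passes its speed limit or range.

## Robot

A 6-joint arm with a two-finger parallel gripper is mounted at the origin on a cart in front of the work surface, level with it; the furniture and walls round the work are solid. World frame = base frame: x ahead of the robot, y to its left, z up, the work surface at z = 0. Lengths are in mm, angles in rad, forces in N, time in s.
With the tool pointing down it reaches from about 275 to 750 mm from the base axis. Payload 10.2 kg.
Tool frame: the origin (TCP) lies midway between the tips of the shut fingers; the grasp point (between the pads) lies 19 mm behind it (ctrl.grip_depth is the distance from the TCP to the grasp point, in mm); y points along the fingers, x is the direction in which the jaws open and shut, and the axes are right-handed (so a half turn about y gives the same grasp; the last joint's range is limited). The gripper opens to 85 mm and grips with 20 to 120 N. Pads are 22 mm wide; open, the fingers measure 114 mm over their backs; the gripper's body (76 mm by 85 mm) begins 54 mm behind the grasp point. The pads swing forward as they close: fully open they stand 13 mm farther back than shut.
Start: joints at [1.053, 0.313, 1.498, -0, 1.331, -0.223], TCP at [152.551, 502.354, 205.994] pointing down, gripper open.
Joint ranges: [-2.94, 2.94], [-0.97, 2.17], [0.19, 2.56], [-1.23, 4.37], [0.02, 3.11], [-2.88, 2.88]. Speed limits (rad/s): [2.39, 2.39, 3.01, 3.14, 3.14, 3.14].

## Interface

Orientations are given as a unit quaternion [w, x, y, z].
In Python, from rig import ctrl gives the robot as it stands. The module is installed in compiled form; this text tells all that it offers.
- The arm moves only by the tool drive_tool, never from a script. Its arguments are lists of equal length, an entry for each row: "gripper": the closure, from 0 (fully open) to 1 (shut); "offset": the shift along the tool's x, y, z in m, a list of three; "turn": the turn about the tool's y in degrees. In form: {"gripper": [gripper, ...], "offset": [[tx, ty, tz], ...], "turn": [turn, ...]}. A call has 1 to 20 rows; each row shifts and turns the commanded pose from where the row before left it, along the tool's axes as they then stand; what a row does not reach is not made up. A row lasts 1/12 s, in which the tool goes at most 41.7 mm and 7.16 degrees, less where a joint would pass 70% of its speed; a pose out of reach is approached as far as the arm can. A call is refused whole if a number of a shift passes 0.0417 or a number of a turn 7.16, either way. A call with a gripper value outside its range is refused whole. The fingers move at their own pace and stop on an object; "force" is the grip in N (left out, the last holds). Time passes only in rows, so rows that do not move let the fingers close. It gives the time, the measured TCP pose, the force and the opening at its end, in the units of the state.
- ctrl.sense(): the state, without advancing time (a new reading comes with each control period).
- ctrl.capture(name): name is "side" or "top" or "wrist"; returns (picture, depth): 420x560x3 uint8, red, green, blue; 420x560 float32, mm along the optical axis (not along the pixel's ray), 0 where there is no reading.
- ctrl.camera_params(name): a dict with "fovy" (degrees; the focal length in pixels is half the picture's height over the tangent of half this angle, whatever the lens; pixels are square), "cx", "cy" (the principal point, pixels), "view" (4x4, takes a point from world to camera coordinates); the wrist camera has in their place "tool_from_camera" (4x4, takes a point from camera to tool coordinates, whose origin is the TCP and whose axes are the tool frame's). Camera axes: x right, y down, z forward; pixel columns grow to the right and rows downward; lengths in mm; the calibration is good to about 2 mm. A picture is of the moment at which its call begins: read the wrist's pose just before it. camera_params takes no time and is no camera call.
- ctrl.finish_job(): hands the job in, once; it reports no verdict.
Trained networks look in the newest picture that a camera, given by its name, has taken for a name from the list of things; names that differ only in an ending like _2 or _b are one class to them, and where a whole thing is asked for, a point or a joint stands for the part that bears it (a point fixed in the world has none). Each returns a list of dicts, best first, with "score" (0 to 1); they miss things now and then, are a little off and sometimes report something else, mostly with a low value. They report only what shows in the picture. A call takes as long as a camera call.
- ctrl.boxes_of(camera, query): "centre" ([x, y, z] in mm, in the coordinates of the camera as it stood for that picture, good to about 4 mm: the middle of the surface that is visible of it).
- ctrl.regions_of(camera, query): "mask" (420x560 bool, what is visible of it).
- ctrl.pinpoint(camera, query): "centre" ([x, y, z] in mm, in the coordinates of the camera as it stood for that picture, good to about 4 mm: a listed point, or the origin of a listed thing).
The state is a dict: "time_s": time; "joints": joint angles; "dq": joint speeds; "tau": joint torques, N m; "eef_pos": TCP position; "ee_rot": TCP orientation; "force": force on the tool from outside, world axes, zero at the start; "wrist_torque": the same for the moment, N m; "grip_width": opening from 0.0 (shut) to 1.0 (fully open).
Only numpy, scipy, OpenCV 4.12 (cv2) and the standard library are available. Lean on these libraries where they do the work, as an engineer would, in place of code of your own. Each camera call takes 0.05 s, during which the arm holds its last target.

## Working session

There is one attempt and no reset: what is moved stays moved. The work goes in short steps, Python scripts to look and compute and a tool call to move; the robot and the scene stay as the last step left them, time stands still between calls to the robot, and variables do not carry over. Pictures are saved under pics/ and viewed, and the job is handed in when it is done.

Besides the shell and the picture viewer there is one more tool, called after "Emit:" as name(argument=value, ...) on one line, values as JSON. drive_tool: Moves the arm, as the interface text tells. Its arguments: {"type":"object","properties":{"gripper":{"type":"array","items":{"type":"number"}},"offset":{"type":"array","items":{"type":"array","items":{"type":"number"}}},"turn":{"type":"array","items":{"type":"number"}},"force":{"type":"number"}},"required":["gripper","offset","turn"]}

```bash
mkdir -p pics; ls; python3 - <<'E'
from rig import ctrl
import cv2, numpy as np
s=ctrl.sense()
print({k:np.round(v,3).tolist() for k,v in s.items()})
for n in ("top","side"):
    p,d=ctrl.capture(n); cv2.imwrite(f"pics/{n}0.png",p[:,:,::-1])
    c=ctrl.camera_params(n); V=np.array(c["view"]); print(n,c["fovy"],c["cx"],c["cy"],V.round(3).tolist())
    for q in ("nut_a","septa_pot","headspace_vial","catch_pan"):
        for r in ctrl.pinpoint(n,q):
            w=np.linalg.inv(V)@np.r_[r["centre"],1]; print(n,q,round(r["score"],2),w[:3].round(1))
E
```

```text
pics
{'time_s': 0.0, 'joints': [1.053, 0.313, 1.498, 0.0, 1.331, -0.223], 'dq': [0.0, -0.002, 0.001, 0.0, 0.001, -0.001], 'tau': [-0.0, -41.227, -25.975, -0.0, 0.004, -0.0], 'eef_pos': [152.395, 502.087, 205.433], 'ee_rot': [-0.568, 0.568, 0.421, -0.422], 'force': [0.331, -0.107, 0.318], 'wrist_torque': [0.023, 0.051, 0.014], 'grip_width': 0.999}
top 50.29379303083378 283.13170963681273 198.86247832803568 [[-0.061, -0.998, 0.003, 55.239], [-0.972, 0.059, -0.229, 548.822], [0.228, -0.017, -0.973, 952.755], [0.0, 0.0, 0.0, 1.0]]
top nut_a 0.66 [474.6  -8.9   3.1]
top nut_a 0.56 [499.8 177.    3.1]
top nut_a 0.4 [ 6.145e+02 -2.100e+00  1.000e-01]
top septa_pot 0.7 [619.4 149.9  -0.8]
top headspace_vial 0.67 [493.2 310.5   2.6]
top catch_pan 0.92 [ 5.172e+02 -2.607e+02 -3.000e-01]
side 54.43440698466253 279.7062584370546 209.7983175264556 [[0.881, -0.474, 0.004, -463.108], [-0.184, -0.349, -0.919, 137.064], [0.436, 0.809, -0.395, 622.112], [0.0, 0.0, 0.0, 1.0]]
side nut_a 0.6 [499.1 177.8  -0.6]
side nut_a 0.57 [476.4  -6.9   3. ]
side nut_a 0.57 [ 6.141e+02 -4.000e-01  1.600e+00]
side septa_pot 0.64 [ 6.103e+02  1.479e+02 -1.000e-01]
side catch_pan 0.62 [ 514.3 -261.1    1.9]
```

View pics/top0.png

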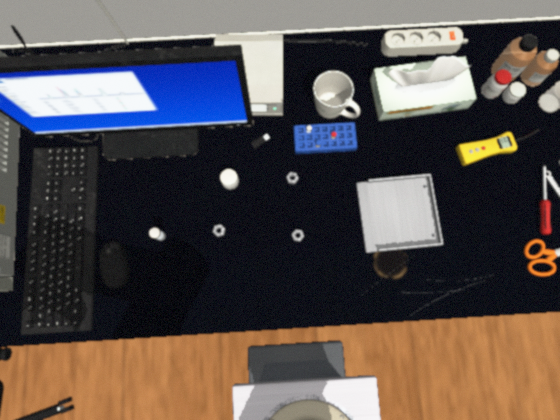

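View pics/side0.png

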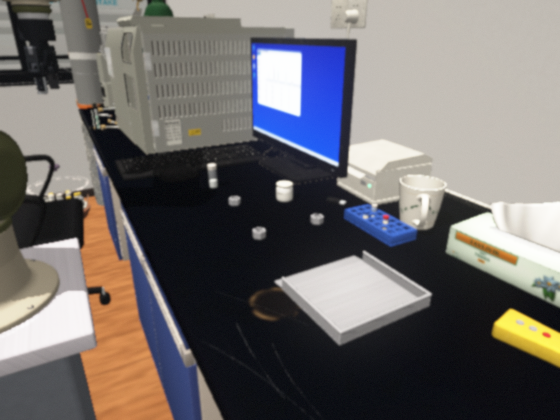

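```bash
cat > h.py <<'E'
from rig import ctrl
import cv2, numpy as np
from scipy.spatial.transform import Rotation as R
def pts(n,d,m):
    c=ctrl.camera_params(n); V=np.array(c["view"]); f=210/np.tan(np.radians(c["fovy"])/2)
    v,u=np.nonzero(m&(d>0)); z=d[v,u]
    P=np.c_[(u-c["cx"])/f*z,(v-c["cy"])/f*z,z,np.ones(len(z))]
    return (P@np.linalg.inv(V).T)[:,:3]
def state():
    s=ctrl.sense(); q=s["ee_rot"]; M=R.from_quat([q[1],q[2],q[3],q[0]]).as_matrix()
    return s,M
def nuts(n="top"):
    p,d=ctrl.capture(n)
    out=[]
    for r in ctrl.regions_of(n,"nut_a"):
        if r["score"]<.2: continue
        P=pts(n,d,r["mask"]); 
        T=P[P[:,2]>8]
        if len(T)<5: T=P
        out.append((round(r["score"],2),len(P),((T.max(0)+T.min(0))/2).round(1),T.mean(0).round(1)))
    return p,d,out
E
python3 - <<'E'
from h import *
s,M=state(); print(M.round(3))
for n in("top","side"):
    p,d,o=nuts(n)
    for x in o: print(n,*x)
    rs=ctrl.regions_of(n,"catch_pan")
    P=pts(n,d,rs[0]["mask"]); print(len(P),rs[0]["score"],np.percentile(P[:,2],[1,25,50,75,99]).round(1))
    for lab,Q in(("all",P),("rim",P[P[:,2]>15])):
        r=cv2.minAreaRect(Q[:,:2].astype(np.float32)); print(n,lab,r,cv2.boxPoints(r).round(1).tolist())
    if n=="top": print("wall pts",P[P[:,2]>17][::12].round(0).tolist())
    for q in("septa_pot","headspace_vial"):
        for r in ctrl.regions_of(n,q)[:1]:
            P=pts(n,d,r["mask"]); print(n,q,r["score"],P.mean(0).round(1),P.min(0).round(0),P.max(0).round(0))
E
```

```text
[[ 0.29  -0.    -0.957]
 [ 0.957 -0.     0.29 ]
 [-0.    -1.     0.   ]]
top 0.59 86 [497.4 175.8  14.5] [497.5 175.8  15.2]
top 0.41 44 [473.6  -8.7  13.7] [472.8 -10.9  14.9]
top 0.3 294 [616.9 145.5  28.3] [614.6 144.6  38.5]
5392 0.81 [-0.9  2.6  4.1  5.8 25.1]
top all ((516.9935913085938, -254.45745849609375), (178.90859985351562, 185.84425354003906), 3.1742892265319824) [[422.5, -166.60000610351562], [432.79998779296875, -352.20001220703125], [611.5, -342.29998779296875], [601.2000122070312, -156.6999969482422]]
top rim ((514.8143920898438, -264.5586242675781), (171.4155731201172, 151.8076934814453), 2.1341094970703125) [[426.29998779296875, -191.89999389648438], [432.0, -343.6000061035156], [603.2999877929688, -337.20001220703125], [597.5999755859375, -185.5]]
wall pts [[602.0, -313.0, 23.0], [600.0, -288.0, 24.0], [599.0, -317.0, 24.0], [600.0, -264.0, 23.0], [599.0, -295.0, 18.0], [600.0, -238.0, 21.0], [597.0, -266.0, 24.0], [597.0, -223.0, 25.0], [596.0, -255.0, 20.0], [595.0, -215.0, 24.0], [595.0, -192.0, 20.0], [581.0, -335.0, 22.0], [566.0, -335.0, 20.0], [551.0, -334.
[... 817 characters left out ...]
]
side all ((526.5221557617188, -249.72842407226562), (200.77235412597656, 177.85935974121094), 1.879512906074524) [[423.29998779296875, -164.10000610351562], [429.1000061035156, -341.8999938964844], [629.7999877929688, -335.29998779296875], [623.9000244140625, -157.60000610351562]]
side rim ((512.9322509765625, -263.5868835449219), (172.61434936523438, 150.95166015625), 1.9229661226272583) [[424.1000061035156, -191.0], [429.20001220703125, -341.8999938964844], [601.7000122070312, -336.1000061035156], [596.7000122070312, -185.3000030517578]]
side septa_pot 0.74 [611.1 137.4  25.1] [595. 124.  -2.] [684. 236.  44.]
side headspace_vial 0.62 [490.6 306.9  34.6] [483. 301.   5.] [501. 316.  62.]
```

Emit:
drive_tool(gripper=[1, 1, 1, 1, 1, 1, 1, 1, 1, 1, 1, 1, 1], offset=[[0, 0, 0], [0, 0, 0], [0, 0, 0], [0, 0, 0], [0, 0, 0], [0, 0, 0], [0, 0, 0], [0, 0, 0], [0, 0, 0], [0, 0, 0], [0, 0, 0], [0, 0, 0], [0, 0, 0]], turn=[6.3, 6.3, 6.3, 6.3, 6.3, 6.3, 6.3, 6.3, 6.3, 6.3, 6.3, 6.3, 0], force=20)

```text
time_s: 2.08
eef_pos: [152.6, 502.3, 206.0]
ee_rot: [-0.707, 0.707, -0.017, 0.017]
force: [-0.3, 0.2, -0.0]
grip_width: 0.005
```

```bash
cat > st.py <<'E'
from h import *
import sys
s,M=state(); print(s["time_s"],s["eef_pos"].round(1) if hasattr(s["eef_pos"],"round") else s["eef_pos"],np.round(s["force"],1),s["grip_width"],"yaw",np.degrees(np.arctan2(M[1,0],M[0,0])).round(2),np.round(s["joints"],2))
if len(sys.argv)>1:
    t=np.array(eval(sys.argv[1]),float); p=np.array(s["eef_pos"])
    print("tool delta mm",(M.T@(t-p)).round(1))
E
python3 st.py "[475.5,30,100]"
```

```text
2.0833 [152.6 502.3 206. ] [-0.3  0.2 -0. ] 0.00537851857023459 yaw -2.71 [ 1.05  0.31  1.5  -0.    1.33  1.1 ]
tool delta mm [ 344.9  106.  -456.5]
```

Emit:
drive_tool(gripper=[1, 1, 1, 1, 1, 1, 1, 1, 1, 1, 1, 1, 1, 1, 1, 1, 1, 1, 1], offset=[[0.0192, 0.004, -0.0254], [0.0192, 0.004, -0.0254], [0.0192, 0.004, -0.0254], [0.0192, 0.004, -0.0254], [0.0192, 0.004, -0.0254], [0.0192, 0.004, -0.0254], [0.0192, 0.004, -0.0254], [0.0192, 0.004, -0.0254], [0.0192, 0.004, -0.0254], [0.0192, 0.004, -0.0254], [0.0192, 0.004, -0.0254], [0.0192, 0.004, -0.0254], [0.0192, 0.004, -0.0254], [0.0192, 0.004, -0.0254], [0.0192, 0.004, -0.0254], [0.0192, 0.004, -0.0254], [0.0192, 0.004, -0.0254], [0.0192, 0.004, -0.0254], [0, 0, 0]], turn=[0, 0, 0, 0, 0, 0, 0, 0, 0, 0, 0, 0, 0, 0, 0, 0, 0, 0, 0])

```text
time_s: 3.67
eef_pos: [480.1, 26.7, 133.3]
ee_rot: [-0.707, 0.707, -0.015, 0.016]
force: [-0.4, 0.8, 1.2]
grip_width: -0.001
```

```bash
python3 st.py "[475.5,30,6]"; python3 - <<'E'
from h import *
s,M=state()
p,d=ctrl.capture("wrist"); cv2.imwrite("pics/w1.png",p[:,:,::-1])
c=ctrl.camera_params("wrist");T=np.array(c["tool_from_camera"])
for r in ctrl.pinpoint("wrist","nut_a"):
    t=(T@np.r_[r["centre"],1])[:3]; print(r["score"],t.round(1),(M@t+s["eef_pos"]).round(1))
E
```

```text
3.6667 [480.1  26.7 133.3] [-0.4  0.8  1.2] -0.0012725604890435416 yaw -2.49 [-0.19  0.29  1.73 -0.    1.12 -0.14]
tool delta mm [ -4.8 127.3   3.2]
0.87 [  9.7 132.1 153.2] [496.5 179.2   1. ]
0.7 [134.9 135.7 -24.7] [613.9  -4.   -2.2]
0.69 [ -1.8 134.5 -35. ] [476.9  -8.3  -1.2]
```

View pics/w1.png

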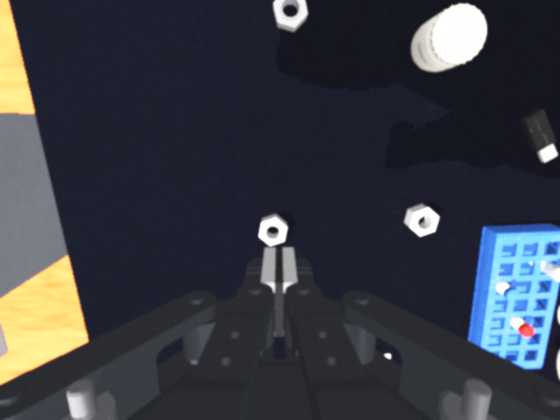

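Emit:
drive_tool(gripper=[1, 1, 1, 1, 1, 1, 1, 1], offset=[[-0.001, 0.025, 0.001], [-0.001, 0.025, 0.001], [-0.001, 0.025, 0.001], [-0.001, 0.025, 0], [0, 0.015, 0], [0, 0.009, 0], [0, 0.003, 0], [0, 0, 0]], turn=[0, 0, 0, 0, 0, 0, 0, 0])

```text
time_s: 4.43
eef_pos: [474.0, 34.3, 7.2]
ee_rot: [0.707, -0.707, 0.015, -0.015]
force: [-0.2, -0.9, 0.0]
grip_width: 0.0
```

```bash
python3 st.py "[475.5,30,6]"; python3 - <<'E'
from h import *
p,d=ctrl.capture("side"); cv2.imwrite("pics/s1.png",cv2.resize(p[180:300,170:390,::-1],None,fx=3.5,fy=3.5))
E
```

```text
4.4333 [474.   34.3   7.2] [-0.2 -0.9  0. ] 0.0004959643193346782 yaw -2.4 [-0.18  0.48  1.86  0.    0.81 -0.13]
tool delta mm [ 1.7  1.2 -4.2]
```

View pics/s1.png

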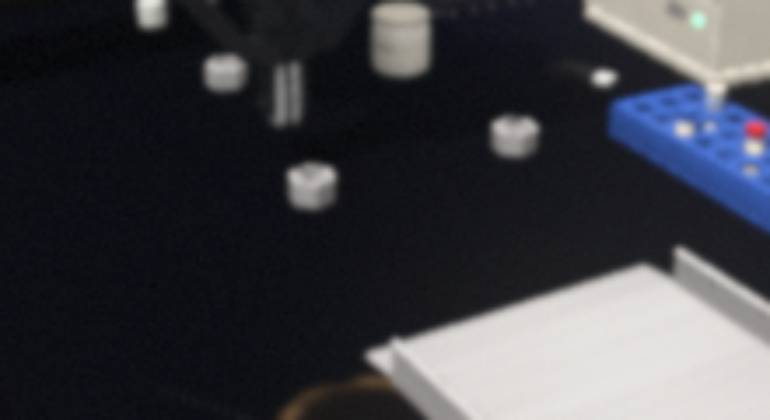

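Emit:
drive_tool(gripper=[1, 1, 1, 1, 1, 1, 1, 1, 1, 1, 1, 1, 1, 1, 1, 1, 1, 1, 1, 1], offset=[[0.0025, 0.001, -0.003], [0, 0, -0.004], [0, 0, -0.004], [0, 0, -0.003], [0, 0, -0.003], [0, 0, -0.004], [0, 0, -0.005], [0, 0, -0.006], [0, 0, -0.006], [0, 0, -0.006], [0, 0, -0.006], [0, 0, -0.006], [0, 0, -0.006], [0, 0, -0.006], [0, 0, -0.006], [0, 0, -0.006], [0, 0, -0.006], [0, 0, -0.005], [0, 0, -0.003], [0, 0, -0.001]], turn=[0, 0, 0, 0, 0, 0, 0, 0, 0, 0, 0, 0, 0, 0, 0, 0, 0, 0, 0, 0])

```text
time_s: 6.15
eef_pos: [472.5, -61.8, 6.0]
ee_rot: [-0.707, 0.707, -0.016, 0.016]
force: [-0.4, 0.2, 0.4]
grip_width: 0.002
```

```bash
cat > look.py <<'E'
from h import *
import sys
exec(open("st.py").read().split("if len")[0])
for n in("top","side"):
    p,d=ctrl.capture(n); V=np.array(ctrl.camera_params(n)["view"])
    if n=="side" and len(sys.argv)>1: cv2.imwrite(f"pics/{sys.argv[1]}.png",cv2.resize(p[180:360,150:440,::-1],None,fx=2.7,fy=2.7))
    for q in("nut_a",)+(("septa_pot","headspace_vial") if len(sys.argv)>2 else ()):
      for r in ctrl.pinpoint(n,q):
        w=(np.linalg.inv(V)@np.r_[r["centre"],1])[:3]; print(n,q,round(r["score"],2),w.round(1),"tool",(M.T@(w-s["eef_pos"])).round(1))
E
python3 look.py s2
```

```text
6.15 [472.5 -61.8   6. ] [-0.4  0.2  0.4] 0.002405072870937149 yaw -2.52 [-0.38  0.48  1.86 -0.    0.8  -0.33]
top nut_a 0.47 [501.1 176.9   0.9] tool [ 18.1   5.1 239.7]
top nut_a 0.46 [ 6.122e+02 -2.600e+00  2.000e-01] tool [137.    5.8  65.3]
side nut_a 0.7 [472.7 -10.4   2.5] tool [-2.   3.5 51.3]
side nut_a 0.6 [614.5  -2.6  -1.3] tool [139.2   7.4  65.4]
side nut_a 0.58 [498.5 179.5  -3. ] tool [ 15.4   9.  242.2]
```

View pics/s2.png

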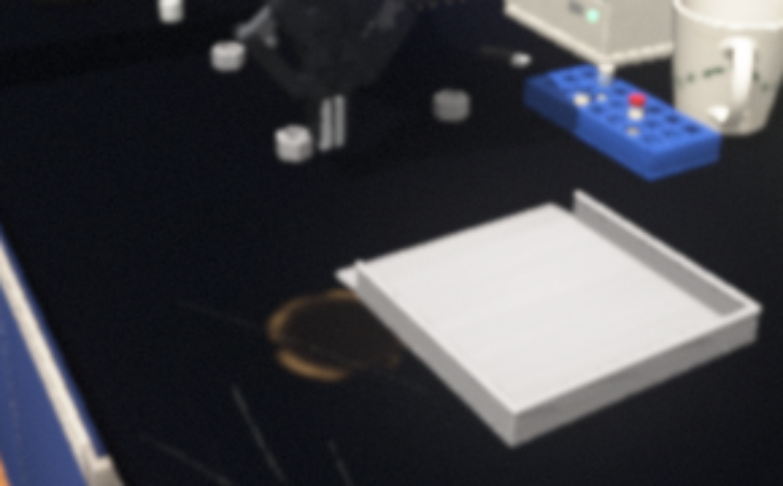

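```bash
python3 - <<'E'
from h import *
def pr(n,w):
    c=ctrl.camera_params(n); f=210/np.tan(np.radians(c["fovy"])/2); q=np.array(c["view"])@np.r_[w,1]; return (q[:2]/q[2]*f+[c["cx"],c["cy"]]).round(1)
for w in([472.5,-61.8,6],[474,34.3,7.2],[475,-8.4,0],[475,-8.4,16],[472.5,-61.8,60]): print(w,pr("side",w),pr("top",w))
p,d=ctrl.capture("top"); cv2.imwrite("pics/t2.png",cv2.resize(p[130:300,180:450,::-1],None,fx=2.9,fy=2.9))
p,d=ctrl.capture("wrist"); cv2.imwrite("pics/w2.png",p[:,:,::-1])
print(ctrl.sense()["joints"])
E
```

```text
[472.5, -61.8, 6] [270.4 244.7] [320.4 234.7]
[474, 34.3, 7.2] [250.1 224.8] [279.8 236.5]
[475, -8.4, 0] [259.5 235.9] [297.7 235.4]
[475, -8.4, 16] [259.3 228.8] [297.9 234.4]
[472.5, -61.8, 60] [270.3 218.8] [322.5 231.1]
[-3.75171874e-01  4.80408699e-01  1.85731507e+00 -1.11881649e-05
  8.03903846e-01 -3.32025877e-01]
```

View pics/t2.png

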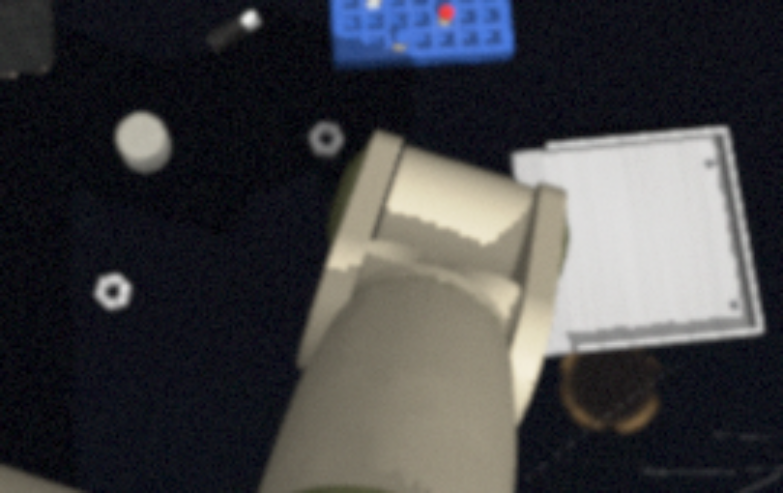

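View pics/w2.png

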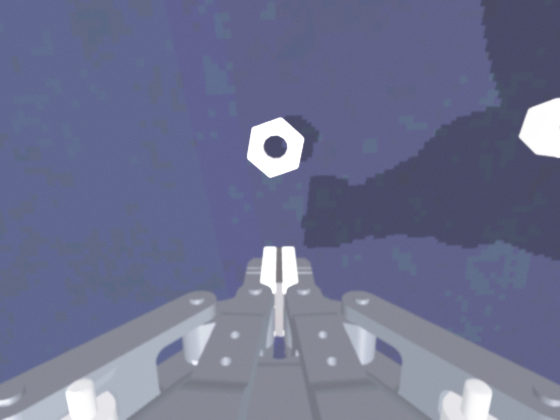

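```bash
python3 - <<'E'
from h import *
s,M=state()
p,d=ctrl.capture("wrist")
c=ctrl.camera_params("wrist");T=np.array(c["tool_from_camera"]);f=210/np.tan(np.radians(c["fovy"])/2)
print(T.round(3).tolist(),f)
for w in([0,0,0],[0,-19,0],[10,0,0],[10,-19,0],[0,-19,11],[0,0,11],[0,0,-11]):
    q=np.linalg.inv(T)@np.r_[w,1]; print(w,(q[:2]/q[2]*f+[c["cx"],c["cy"]]).round(1),q[2].round(1))
for v in range(240,300,6):
    row=[]
    for u in(266,272,279,286,292):
        z=d[v,u]; P=T@np.r_[(u-c["cx"])/f*z,(v-c["cy"])/f*z,z,1]; row.append(P[:3].round(0).tolist())
    print(v,row)
E
```

```text
[[1.0, -0.0, 0.0, -1.148], [-0.0, -0.267, 0.964, -167.17], [-0.0, -0.964, -0.267, 67.103], [0.0, 0.0, 0.0, 1.0]] 325.01258034285485
[0, 0, 0] [280.6 245.4] 179.0
[0, -19, 0] [280.9 259.8] 160.7
[10, 0, 0] [298.8 245.4] 179.0
[10, -19, 0] [301.1 259.8] 160.7
[0, -19, 11] [280.9 238.9] 157.8
[0, 0, 11] [280.7 226.4] 176.1
[0, 0, -11] [280.6 263.7] 181.9
240 [[-8.0, 7.0, 1.0], [-5.0, 6.0, 1.0], [-1.0, 8.0, 0.0], [3.0, 8.0, 0.0], [7.0, 6.0, 1.0]]
246 [[-8.0, 7.0, -3.0], [-5.0, 6.0, -3.0], [-1.0, 6.0, -3.0], [3.0, 7.0, -3.0], [7.0, 6.0, -3.0]]
252 [[-1.0, -167.0, 67.0], [-4.0, -35.0, 11.0], [-1.0, -35.0, 11.0], [2.0, -35.0, 11.0], [5.0, -34.0, 11.0]]
258 [[-6.0, -43.0, 11.0], [-4.0, -41.0, 11.0], [-1.0, -41.0, 11.0], [2.0, -41.0, 11.0], [5.0, -41.0, 11.0]]
264 [[-6.0, -46.0, 11.0], [-4.0, -47.0, 11.0], [-1.0, -47.0, 11.0], [2.0, -48.0, 11.0], [4.0, -48.0, 11.0]]
270 [[-6.0, -51.0, 10.0], [-4.0, -53.0, 11.0], [-1.0, -52.0, 11.0], [2.0, -52.0, 11.0], [4.0, -53.0, 11.0]]
276 [[-6.0, -57.0, 11.0], [-4.0, -58.0, 11.0], [-1.0, -58.0, 11.0], [2.0, -57.0, 11.0], [4.0, -57.0, 11.0]]
282 [[-6.0, -62.0, 11.0], [-4.0, -61.0, 10.0], [-1.0, -62.0, 11.0], [2.0, -61.0, 10.0], [4.0, -63.0, 11.0]]
288 [[-5.0, -68.0, 12.0], [-3.0, -68.0, 12.0], [-1.0, -62.0, 9.0], [1.0, -68.0, 12.0], [3.0, -69.0, 12.0]]
294 [[-5.0, -72.0, 12.0], [-3.0, -72.0, 12.0], [-1.0, -61.0, 6.0], [1.0, -73.0, 12.0], [3.0, -72.0, 12.0]]
```

```bash
python3 - <<'E'
from h import *
s,M=state(); print(s["eef_pos"])
p,d=ctrl.capture("side")
P=pts("side",d,np.ones(d.shape,bool)); v,u=np.nonzero(d>0)
k=(np.abs(P[:,0]-472)<25)&(np.abs(P[:,1]+62)<25)&(P[:,2]>4)
Q=P[k]; print(len(Q)); 
for lo in range(0,60,4):
    q=Q[(Q[:,2]>=lo)&(Q[:,2]<lo+4)]
    if len(q): print(lo,len(q),q.min(0).round(1),q.max(0).round(1))
cv2.imwrite("pics/s3.png",cv2.resize(p[190:260,230:310,::-1],None,fx=7,fy=7,interpolation=cv2.INTER_NEAREST))
E
```

```text
[472.47171409 -61.09103466   6.00378564]
1372
32 16 [465.5 -72.6  32.5] [480.  -59.4  36. ]
36 17 [461.1 -73.5  36.3] [483.  -57.3  39.9]
40 29 [459.8 -74.   40.1] [485.5 -55.8  44. ]
44 33 [459.  -72.4  44.1] [485.9 -56.3  48. ]
48 29 [458.7 -72.8  48.2] [485.7 -56.4  51.9]
52 32 [459. -73.  52.] [485.5 -57.5  55.9]
56 32 [458.8 -72.8  56. ] [486.7 -56.1  59.9]
```

View pics/s3.png

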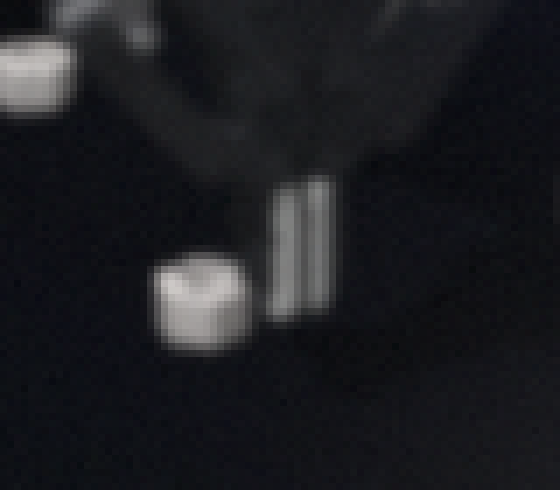

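Emit:
drive_tool(gripper=[1, 1, 1, 1, 1, 1, 1, 1, 1], offset=[[0, 0, 0.02], [0, 0, 0.02], [0, 0, 0.02], [0, 0, 0.02], [0, 0, 0.012], [0, 0, 0], [0, 0.008, 0], [0, 0.006, 0], [0, 0, 0]], turn=[0, 0, 0, 0, 0, 0, 0, 0, 0])

```text
time_s: 7.3
eef_pos: [475.6, 30.0, -9.4]
ee_rot: [0.707, -0.707, 0.017, -0.015]
force: [0.1, 0.2, 0.7]
grip_width: 0.0
```

```bash
cat > tip.py <<'E'
from h import *
s,M=state(); e=np.array(s["eef_pos"]); print(s["time_s"],e.round(1),np.round(s["force"],1))
p,d=ctrl.capture("side")
P=pts("side",d,np.ones(d.shape,bool))
k=(np.abs(P[:,0]-e[0])<20)&(np.abs(P[:,1]-e[1])<16)&(P[:,2]>3)
Q=P[k]
for lo in range(0,40,2):
    q=Q[(Q[:,2]>=lo)&(Q[:,2]<lo+2)]
    if len(q): print(lo,len(q),q.min(0).round(1),q.max(0).round(1))
c=ctrl.camera_params("side"); f=210/np.tan(np.radians(c["fovy"])/2); q=np.array(c["view"])@np.r_[e,1]; u,v=(q[:2]/q[2]*f+[c["cx"],c["cy"]]).astype(int)
print(u,v); cv2.imwrite("pics/tip%d.png"%(s["time_s"]*100),cv2.resize(p[v-40:v+25,u-40:u+40,::-1],None,fx=7,fy=7,interpolation=cv2.INTER_NEAREST))
E
python3 tip.py; ls -t pics|head -1
```

```text
7.3 [475.6  30.   -9.4] [0.1 0.2 0.7]
14 1 [471.  38.  15.] [471.  38.  15.]
16 6 [469.   19.7  16. ] [481.4  28.3  17.8]
18 5 [469.9  17.9  18.4] [478.8  30.3  20. ]
20 6 [469.3  18.8  20.4] [480.9  25.4  21.5]
22 6 [469.7  18.9  22.5] [484.6  24.6  23.5]
24 11 [464.7  17.6  24.1] [487.3  23.9  25.7]
26 17 [463.   18.7  26.1] [487.8  35.2  27.9]
28 12 [462.9  19.   28.4] [489.1  35.6  29.7]
30 15 [463.   17.7  30. ] [488.7  34.   32. ]
32 9 [463.4  19.   32. ] [490.4  34.9  33.8]
34 13 [462.9  18.6  34. ] [489.7  29.3  36. ]
36 19 [462.4  16.3  36.3] [489.4  36.5  38. ]
38 11 [462.5  18.3  38.1] [489.8  27.5  40. ]
251 232
tip730.png
```

Emit:
drive_tool(gripper=[1, 1, 1, 1], offset=[[0, 0.004, 0], [0, 0.003, 0], [0, 0.0015, 0], [0, 0, 0]], turn=[0, 0, 0, 0])

```text
time_s: 7.68
eef_pos: [476.3, 30.5, -16.9]
ee_rot: [0.707, -0.707, 0.016, -0.015]
force: [0.6, -0.6, -1.0]
grip_width: -0.004
```

```bash
python3 tip.py|head -8; cp pics/$(ls -t pics|head -1) pics/x1.png
```

```text
7.6833 [476.3  30.5 -16.9] [ 0.6 -0.6 -1. ]
8 1 [480.1  23.3  10. ] [480.1  23.3  10. ]
10 6 [470.1  19.5  10.1] [480.7  33.   12. ]
12 4 [469.7  20.   12.3] [481.9  27.3  13.6]
14 10 [470.1  16.4  14.3] [487.4  23.9  15.9]
16 10 [465.2  19.7  16.1] [488.1  25.5  17.8]
18 17 [463.7  18.2  18.1] [487.5  38.6  20. ]
20 8 [463.3  19.6  20.2] [490.5  25.5  21.9]
```

View pics/x1.png

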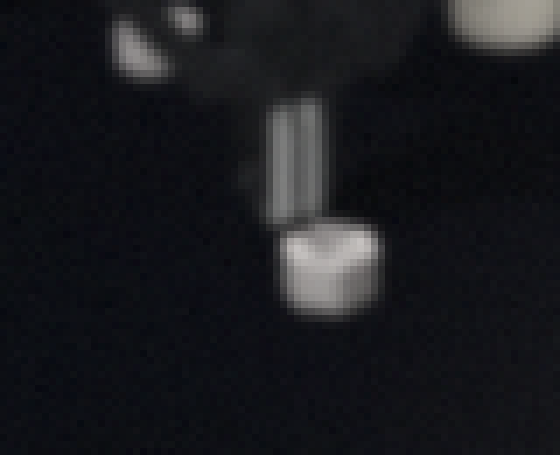

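Emit:
drive_tool(gripper=[1, 1, 1, 1, 1, 1, 1, 1, 1, 1, 1, 1, 1, 1, 1, 1, 1, 1, 1, 1], offset=[[0, 0.0015, -0.003], [0, 0, -0.003], [0, 0, -0.003], [0, 0, -0.003], [0, 0, -0.003], [0, 0, -0.004], [0, 0, -0.005], [0, 0, -0.005], [0, 0, -0.005], [0, 0, -0.005], [0, 0, -0.005], [0, 0, -0.005], [0, 0, -0.005], [0, 0, -0.005], [0, 0, -0.005], [0, 0, -0.005], [0, 0, -0.005], [0, 0, -0.004], [0, 0, -0.003], [0, 0, -0.001]], turn=[0, 0, 0, 0, 0, 0, 0, 0, 0, 0, 0, 0, 0, 0, 0, 0, 0, 0, 0, 0])

```text
time_s: 9.4
eef_pos: [472.9, -51.8, -18.0]
ee_rot: [-0.707, 0.707, -0.015, 0.016]
force: [-0.4, -0.7, -1.0]
grip_width: -0.001
```

```bash
python3 look.py s4
```

```text
9.4 [472.9 -51.8 -18. ] [-0.4 -0.7 -1. ] -0.0014709793307856945 yaw -2.51 [-0.36  0.53  1.87 -0.    0.75 -0.31]
top nut_a 0.59 [613.9  -3.2   1.7] tool [138.7 -19.7  54.7]
top nut_a 0.55 [498.4 177.7   2.9] tool [ 15.4 -20.9 230.4]
side nut_a 0.48 [464.5 -74.1   1.3] tool [ -7.4 -19.3 -22.6]
side nut_a 0.48 [612.7  -3.1   1.5] tool [137.5 -19.5  54.7]
side nut_a 0.38 [ 4.982e+02  1.795e+02 -3.000e-01] tool [ 15.1 -17.7 232.2]
```

View pics/s4.png

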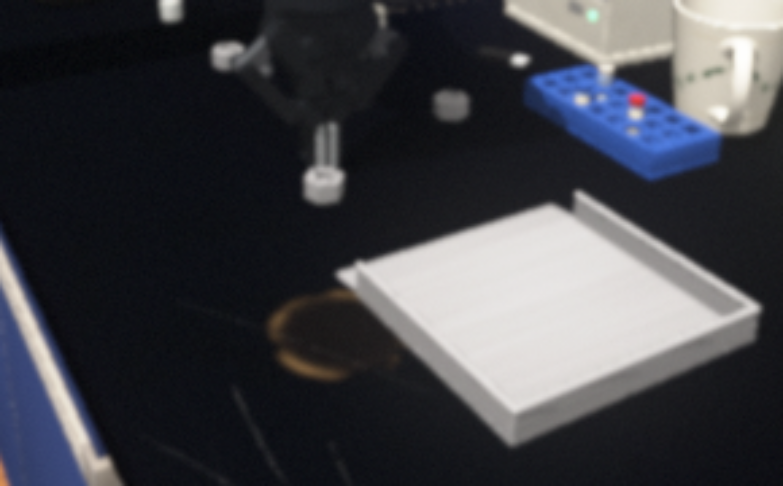

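Emit:
drive_tool(gripper=[1, 1, 1, 1, 1, 1, 1, 1, 1, 1, 1, 1, 1, 1, 1, 1, 1, 1, 1, 1], offset=[[0, 0, 0.005], [-0.006, 0, 0.001], [0, 0, -0.003], [0, 0, -0.003], [0, 0, -0.003], [0, 0, -0.004], [0, 0, -0.005], [0, 0, -0.005], [0, 0, -0.005], [0, 0, -0.005], [0, 0, -0.005], [0, 0, -0.005], [0, 0, -0.005], [0, 0, -0.005], [0, 0, -0.005], [0, 0, -0.005], [0, 0, -0.005], [0, 0, -0.004], [0, 0, -0.003], [0, 0, -0.001]], turn=[0, 0, 0, 0, 0, 0, 0, 0, 0, 0, 0, 0, 0, 0, 0, 0, 0, 0, 0, 0])

```text
time_s: 11.27
eef_pos: [463.9, -121.4, -18.0]
ee_rot: [-0.707, 0.707, -0.015, 0.016]
force: [0.4, 0.3, 0.3]
grip_width: -0.0
```

```bash
python3 look.py s5
```

```text
11.2667 [ 463.9 -121.4  -18. ] [0.4 0.3 0.3] -0.0002460060266794654 yaw -2.51 [-0.5   0.53  1.86 -0.    0.75 -0.46]
top nut_a 0.42 [613.8  -0.9   0.8] tool [144.6 -18.8 127. ]
top nut_a 0.39 [498.4 178.7  -0.5] tool [ 21.4 -17.5 301.3]
side nut_a 0.51 [ 6.134e+02 -6.000e-01  1.200e+00] tool [144.1 -19.2 127.2]
side nut_a 0.49 [498.5 178.5  -0.6] tool [ 21.4 -17.4 301.2]
side nut_a 0.48 [ 4.669e+02 -1.452e+02 -1.000e-01] tool [  4.1 -17.9 -23.6]
```

View pics/s5.png

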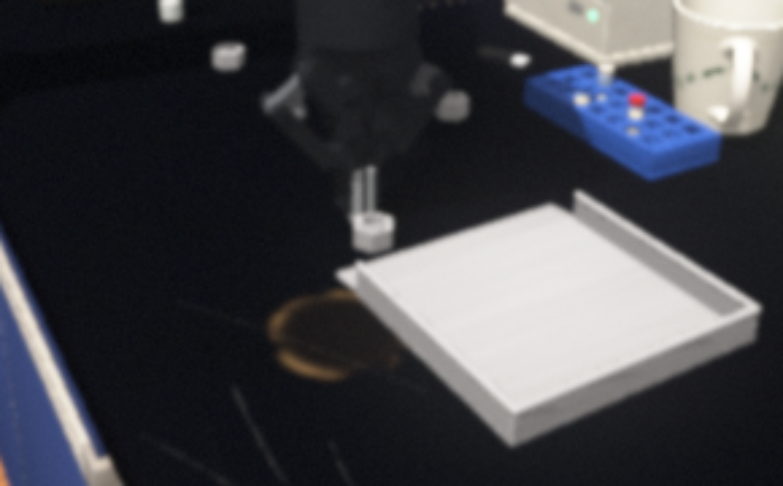

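Emit:
drive_tool(gripper=[1, 1, 1, 1, 1, 1, 1, 1, 1, 1, 1, 1, 1, 1, 1, 1, 1, 1, 1, 1], offset=[[0, 0, 0.004], [0.004, 0, 0.001], [0, 0, -0.003], [0, 0, -0.003], [0, 0, -0.003], [0, 0, -0.004], [0, 0, -0.005], [0, 0, -0.005], [0, 0, -0.005], [0, 0, -0.005], [0, -0.0005, -0.005], [0, -0.0005, -0.005], [0, -0.0005, -0.005], [0, -0.0005, -0.005], [0, 0, -0.005], [0, 0, -0.005], [0, 0, -0.005], [0, 0, -0.005], [0, 0, -0.003], [0, 0, -0.001]], turn=[0, 0, 0, 0, 0, 0, 0, 0, 0, 0, 0, 0, 0, 0, 0, 0, 0, 0, 0, 0])

```text
time_s: 13.13
eef_pos: [464.7, -193.6, -16.0]
ee_rot: [-0.707, 0.707, -0.015, 0.016]
force: [0.5, 0.5, 0.5]
grip_width: 0.006
```

```bash
python3 look.py s6
```

```text
13.1333 [ 464.7 -193.6  -16. ] [0.5 0.5 0.5] 0.006054123667281504 yaw -2.51 [-0.63  0.56  1.79 -0.    0.79 -0.58]
top nut_a 0.52 [499.4 177.    2.6] tool [ 18.4 -18.7 371.8]
top nut_a 0.47 [612.4  -0.9   3.1] tool [139.1 -19.1 199. ]
side nut_a 0.6 [ 463.3 -220.9    5.1] tool [ -0.2 -21.2 -27.4]
side nut_a 0.6 [498.4 177.3  -1.4] tool [ 17.4 -14.7 372. ]
```

View pics/s6.png

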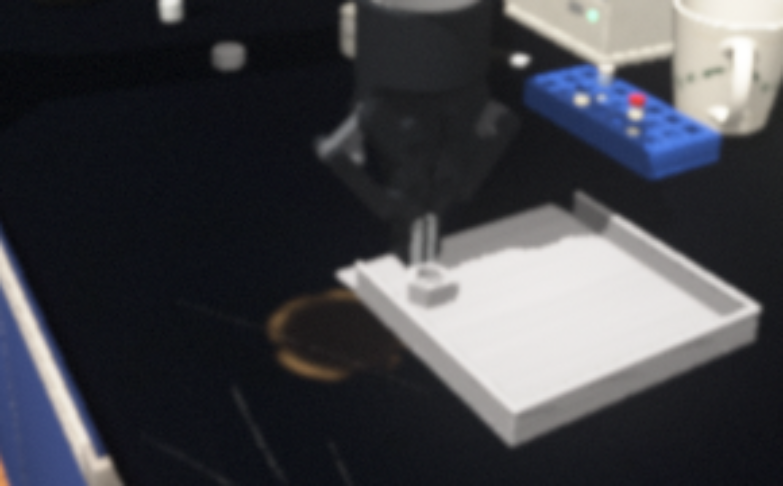

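Emit:
drive_tool(gripper=[1, 1, 1, 1, 1, 1, 1, 1, 1, 1, 1, 1, 1, 1, 1, 1, 1, 1, 1, 1], offset=[[0, 0, -0.003], [0, 0, -0.004], [0, 0, -0.005], [0, 0, -0.005], [0, 0, -0.005], [0, 0, -0.005], [0, 0, -0.005], [0, 0, -0.005], [0, 0, -0.005], [0, 0, -0.005], [0, 0, -0.004], [0, 0, -0.003], [0, 0, -0.001], [0, 0, 0.006], [0, -0.02, 0.01], [0, -0.03, 0.01], [0, -0.03, 0.02], [0.01, -0.01, 0.03], [0.01, 0, 0.03], [0.01, 0, 0.03]], turn=[0, 0, 0, 0, 0, 0, 0, 0, 0, 0, 0, 0, 0, 0, 0, 0, 0, 0, 0, 0])

```text
time_s: 15.0
eef_pos: [498.7, -111.8, 75.0]
ee_rot: [-0.707, 0.707, -0.015, 0.016]
force: [0.6, -0.2, -0.9]
grip_width: -0.001
```

```bash
python3 look.py s7; python3 st.py "[498.5,220,50]"
```

```text
15.0 [ 498.7 -111.8   75. ] [ 0.6 -0.2 -0.9] -0.0005344003059882357 yaw -2.51 [-0.45  0.43  1.71  0.    1.01 -0.41]
top nut_a 0.5 [4.949e+02 1.769e+02 1.000e-01] tool [-16.6  74.7 288.3]
top nut_a 0.48 [ 6.137e+02 -3.000e-01 -4.000e-01] tool [109.8  75.6 116.5]
top nut_a 0.41 [ 457.1 -273.4    5.1] tool [ -34.6   69.9 -163.2]
side nut_a 0.62 [ 457.5 -274.1    2. ] tool [ -34.3   73.  -163.9]
side nut_a 0.6 [ 6.115e+02 -3.900e+00  5.000e-01] tool [107.8  74.6 112.8]
side nut_a 0.53 [498.3 179.4  -1.8] tool [-13.3  76.6 290.9]
15.2 [ 498.1 -112.6   74. ] [ 0.9 -0.1  0.1] -0.005634055227391495 yaw -2.37 [-0.45  0.43  1.71 -0.    1.01 -0.41]
tool delta mm [-13.4  23.9 332.3]
```

View pics/s7.png

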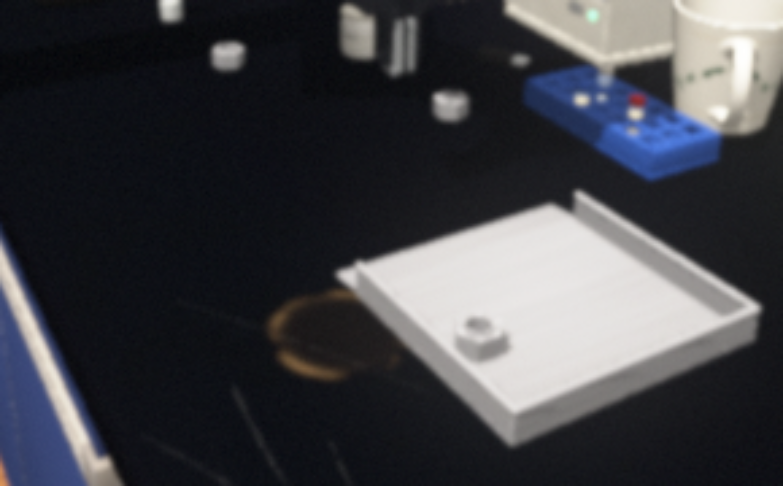

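Emit:
drive_tool(gripper=[1, 1, 1, 1, 1, 1, 1, 1, 1, 1, 1, 1, 1, 1, 1, 1], offset=[[0, 0, 0], [0, 0, 0], [0.01, 0, 0.02], [0.01, 0, 0.025], [0.01, 0, 0.025], [0.01, 0, 0.025], [0.01, 0, 0.025], [0.01, 0, 0.025], [0.01, 0, 0.025], [0.008, 0, 0.009], [0, 0.01, 0], [0, 0.02, 0], [0, 0.02, 0], [0, 0.012, 0], [0, 0.007, 0], [0, 0, 0]], turn=[7.15, 7.15, 0, 0, 0, 0, 0, 0, 0, 0, 0, 0, 0, 0, 0, 0])

```text
time_s: 16.53
eef_pos: [623.5, 34.6, 3.4]
ee_rot: [-0.699, 0.7, -0.105, 0.103]
force: [0.5, -0.3, 0.6]
grip_width: -0.001
```

```bash
python3 look.py s8; python3 st.py "[625,37,-17.5]"
```

```text
16.5333 [623.5  34.6   3.4] [ 0.5 -0.3  0.6] -0.001219615617961675 yaw -16.85 [-0.13  0.74  1.38 -0.    1.02  0.16]
top nut_a 0.62 [ 458.  -274.6    4.3] tool [ -68.7   -0.6 -343.9]
top nut_a 0.62 [498.3 176.5   0.6] tool [-161.     3.1   99.5]
side nut_a 0.74 [ 458.6 -274.1    2. ] tool [ -68.3    1.8 -343.2]
side nut_a 0.5 [497.8 179.9  -3. ] tool [-162.5    6.8  102.6]
side nut_a 0.39 [615.5  -4.7  -0.8] tool [  3.8   4.2 -40. ]
16.7333 [625.2  35.1   6.1] [ 0.5 -0.7  0.9] -0.005728368927626912 yaw -16.8 [-0.13  0.74  1.38 -0.    1.02  0.16]
tool delta mm [-0.8 23.6  1.7]
```

View pics/s8.png

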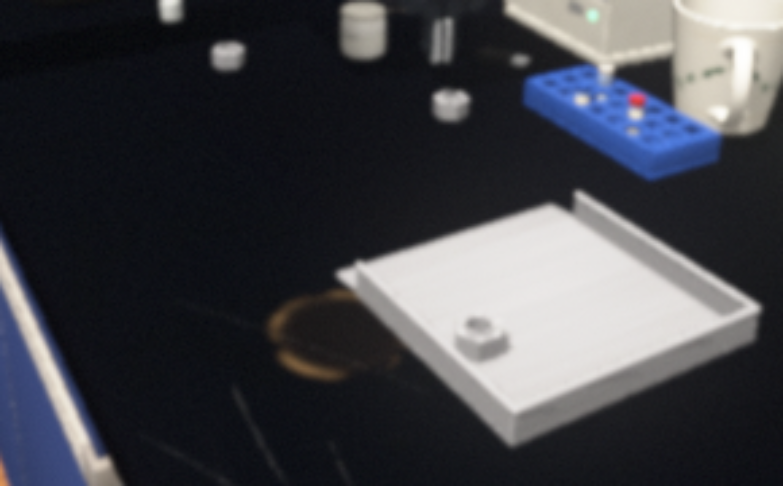

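Emit:
drive_tool(gripper=[1, 1, 1, 1, 1, 1, 1, 1, 1, 1, 1, 1, 1, 1, 1, 1, 1, 1, 1, 1], offset=[[0.0005, 0.01, 0], [0, 0.008, 0], [0, 0.004, 0], [0, 0.002, 0], [0, 0, -0.004], [0, 0, -0.004], [0, 0, -0.004], [0, 0, -0.003], [0, 0, -0.003], [0, 0, -0.003], [0, 0, -0.004], [0, 0, -0.005], [0, 0, -0.005], [0, 0, -0.005], [0, 0, -0.005], [0, 0, -0.005], [0, 0, -0.005], [0, 0, -0.004], [0, 0, -0.003], [0, 0, -0.001]], turn=[0, 0, 0, 0, 0, 0, 0, 0, 0, 0, 0, 0, 0, 0, 0, 0, 0, 0, 0, 0])

```text
time_s: 18.4
eef_pos: [606.8, -25.6, -19.0]
ee_rot: [-0.699, 0.7, -0.103, 0.103]
force: [0.0, 0.1, 0.0]
grip_width: 0.003
```

```bash
python3 look.py s9
```

```text
18.4 [606.8 -25.6 -19. ] [0.  0.1 0. ] 0.0033581012167202043 yaw -16.81 [-0.23  0.74  1.45 -0.    0.95  0.06]
top nut_a 0.42 [ 4.994e+02  1.778e+02 -4.000e-01] tool [-161.6  -18.6  163.7]
top nut_a 0.41 [ 457.  -273.2    4.5] tool [ -71.8  -23.5 -280.4]
side nut_a 0.8 [ 458.4 -271.     4.8] tool [ -71.   -23.8 -277.9]
side nut_a 0.61 [611.2 148.   -1.1] tool [-46.  -17.9 167.4]
side nut_a 0.47 [604.8 -51.2  -1.6] tool [  5.5 -17.4 -25.1]
side nut_a 0.4 [497.  181.9  -4.9] tool [-165.1  -14.1  166.8]
```

View pics/s9.png

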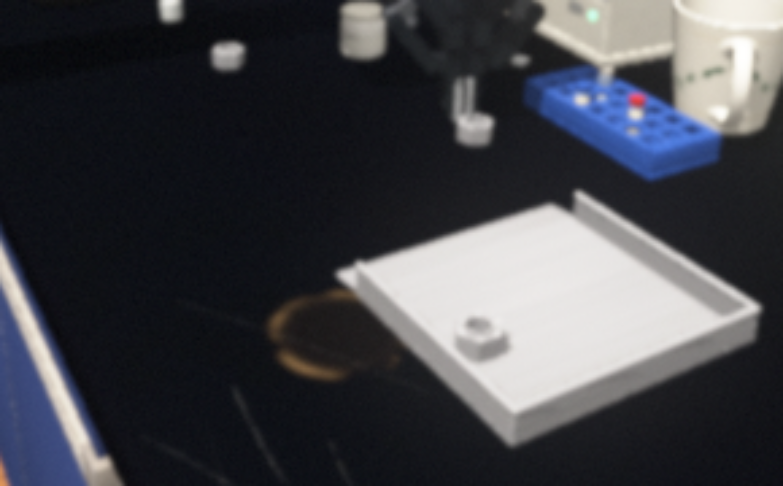

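Emit:
drive_tool(gripper=[1, 1, 1, 1, 1, 1, 1, 1, 1, 1, 1, 1, 1, 1, 1, 1, 1, 1, 1, 1], offset=[[0, -0.001, 0.005], [0.007, 0, 0.001], [0, 0, -0.003], [0, 0, -0.003], [0, 0, -0.003], [0, 0, -0.004], [0, 0, -0.005], [0, 0, -0.005], [0, 0, -0.005], [0, 0, -0.005], [0, 0, -0.005], [0, 0, -0.005], [0, 0, -0.005], [0, 0, -0.005], [0, 0, -0.005], [0, 0, -0.005], [0, 0, -0.005], [0, 0, -0.004], [0, 0, -0.003], [0, 0, -0.001]], turn=[0, 3, 0, 0, 0, 0, 0, 0, 0, 0, 0, 0, 0, 0, 0, 0, 0, 0, 0, 0])

```text
time_s: 20.27
eef_pos: [589.4, -93.3, -18.0]
ee_rot: [-0.697, 0.697, -0.122, 0.122]
force: [0.7, 1.1, -0.6]
grip_width: -0.003
```

```bash
python3 look.py s10
```

```text
20.2667 [589.4 -93.3 -18. ] [ 0.7  1.1 -0.6] -0.002599682106718357 yaw -19.81 [-0.35  0.72  1.49 -0.    0.93 -0.01]
top nut_a 0.5 [ 457.8 -272.7    5.3] tool [ -63.   -23.3 -213.3]
side nut_a 0.84 [ 458.6 -273.3    2.6] tool [ -62.   -20.6 -213.7]
side nut_a 0.51 [ 583.  -113.2    0.6] tool [  0.7 -18.6 -20.9]
side nut_a 0.43 [496.1 179.8   0. ] tool [-180.4  -18.   225.4]
```

View pics/s10.png

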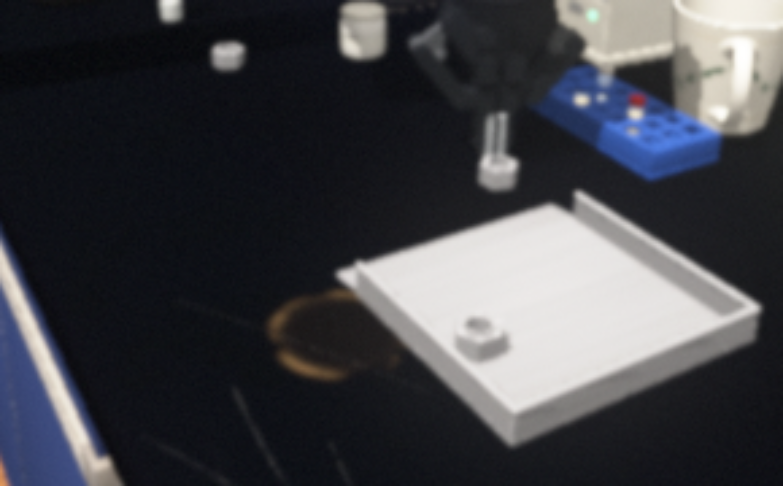

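Emit:
drive_tool(gripper=[1, 1, 1, 1, 1, 1, 1, 1, 1, 1, 1, 1, 1, 1, 1, 1, 1, 1, 1, 1], offset=[[0, 0, -0.003], [0, 0, -0.004], [0, 0, -0.005], [0, 0, -0.005], [0, 0, -0.005], [0, 0, -0.005], [0, 0, -0.005], [0, 0, -0.005], [0, 0, -0.005], [0, 0, -0.005], [0, -0.0005, -0.005], [0, -0.0005, -0.005], [0, -0.0005, -0.005], [0, -0.0005, -0.005], [0, 0, -0.005], [0, 0, -0.005], [0, 0, -0.005], [0, 0, -0.005], [0, 0, -0.003], [0, 0, -0.001]], turn=[0, 0, 0, 0, 0, 0, 0, 0, 0, 0, 0, 0, 0, 0, 0, 0, 0, 0, 0, 0])

```text
time_s: 22.13
eef_pos: [558.6, -179.0, -16.0]
ee_rot: [-0.697, 0.697, -0.122, 0.122]
force: [-0.5, 0.5, 0.5]
grip_width: -0.001
```

```bash
python3 look.py s11
```

```text
22.1333 [ 558.6 -179.   -16. ] [-0.5  0.5  0.5] -0.001172332667718758 yaw -19.82 [-0.51  0.7   1.52 -0.    0.92 -0.16]
top nut_a 0.48 [ 458.4 -272.7    6.5] tool [ -62.5  -22.6 -122.1]
side nut_a 0.77 [ 549.3 -199.2    4.2] tool [ -1.9 -20.2 -22.1]
side nut_a 0.76 [ 459.8 -275.3    5.2] tool [ -60.2  -21.2 -124.1]
side nut_a 0.53 [497.5 175.9  -2.6] tool [-177.8  -13.5  313.2]
```

View pics/s11.png

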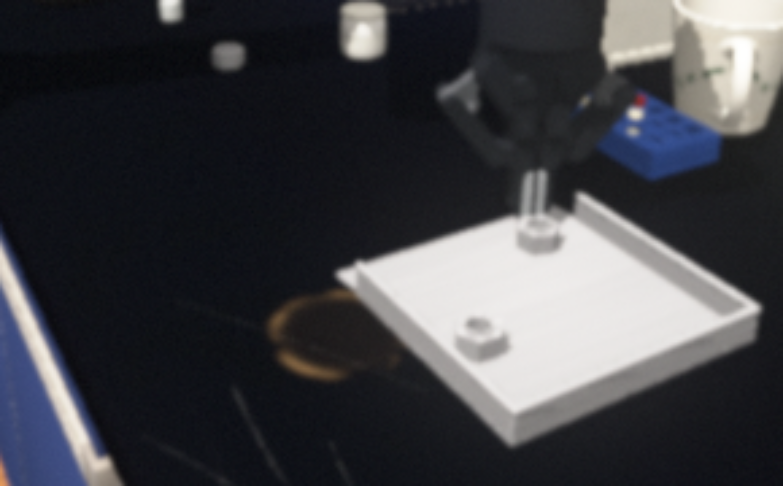

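Emit:
drive_tool(gripper=[1, 1, 1, 1, 1, 1, 1, 1, 1, 1, 1, 1, 1, 1, 1, 1, 1, 1, 1, 1], offset=[[0, 0, -0.003], [0, 0, -0.004], [0, 0, -0.005], [0, 0, -0.005], [0, 0, -0.005], [0, 0, -0.005], [0, 0, -0.005], [0, 0, -0.005], [0, 0, -0.006], [0, 0, -0.006], [0, 0, -0.006], [0, 0, -0.005], [0, 0, -0.004], [0, 0, -0.001], [0, 0, 0.006], [0, -0.02, 0.01], [0, -0.03, 0.01], [0, -0.03, 0.02], [0, -0.02, 0.03], [0, 0, 0.03]], turn=[0, 0, 0, 0, 0, 0, 0, 0, 0, 0, 0, 0, 0, 0, 0, 0, 0, 0, 0, 0])

```text
time_s: 24.0
eef_pos: [575.0, -139.4, 88.8]
ee_rot: [-0.696, 0.697, -0.119, 0.124]
force: [0.3, -0.8, -0.3]
grip_width: -0.0
```

Emit:
drive_tool(gripper=[1, 1, 1, 1], offset=[[0, 0, 0.03], [0, 0, 0.02], [0, 0, 0], [0, 0, 0]], turn=[-7, -7, -5.8, 0])

```text
time_s: 24.33
eef_pos: [587.4, -90.3, 84.0]
ee_rot: [0.707, -0.707, -0.002, 0.002]
force: [-0.0, 0.2, -0.3]
grip_width: 0.004
```

```bash
python3 look.py s12 1; python3 st.py "[497.5,212,60]"
```

```text
24.3333 [587.4 -90.3  84. ] [-0.   0.2 -0.3] 0.004176607985928844 yaw 0.36 [-0.35  0.58  1.43  0.    1.13 -0.36]
top nut_a 0.66 [ 457.4 -271.1    8. ] tool [-131.2   76.  -180. ]
top nut_a 0.61 [ 527.5 -258.     3.9] tool [ -61.    80.1 -167.3]
top nut_a 0.6 [ 4.990e+02  1.778e+02 -2.000e-01] tool [-86.7  84.2 268.6]
top septa_pot 0.58 [620.1 149.    1.2] tool [ 34.1  82.8 239.1]
top septa_pot 0.54 [ 516.9 -261.7   -3.1] tool [ -71.6   87.1 -170.9]
top headspace_vial 0.42 [4.905e+02 3.091e+02 2.000e-01] tool [-94.4  83.8 400. ]
side nut_a 0.82 [ 458.4 -272.8    1.2] tool [-130.2   82.8 -181.7]
side nut_a 0.61 [ 525.4 -263.6    2.8] tool [ -63.1   81.1 -172.9]
side nut_a 0.57 [499.5 177.   -3.8] tool [-86.3  87.8 267.9]
side septa_pot 0.76 [609.7 148.7   1.1] tool [ 23.7  82.9 238.8]
side headspace_vial 0.61 [492.5 319.9  -7.8] tool [-92.3  91.8 410.8]
24.7333 [587.2 -92.6  84. ] [ 0.1  0.5 -0.3] 0.0005312517152736545 yaw -0.09 [-0.35  0.58  1.43  0.    1.13 -0.35]
tool delta mm [-90.1  24.  304.4]
```

View pics/s12.png

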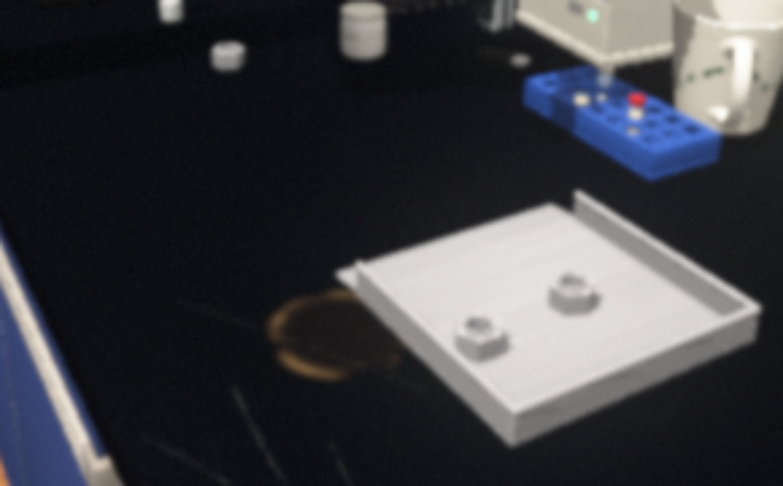

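Emit:
drive_tool(gripper=[1, 1, 1, 1, 1, 1, 1, 1, 1, 1, 1, 1, 1, 1, 1, 1, 1, 1], offset=[[-0.008, 0, 0.02], [-0.008, 0, 0.028], [-0.008, 0, 0.028], [-0.008, 0, 0.028], [-0.008, 0, 0.028], [-0.008, 0, 0.028], [-0.008, 0, 0.028], [-0.008, 0, 0.028], [-0.008, 0, 0.028], [-0.008, 0, 0.028], [-0.008, 0, 0.024], [-0.001, 0, 0.01], [0, 0.02, 0], [0, 0.02, 0], [0, 0.02, 0], [0, 0.01, 0], [0, 0, 0], [0, 0, 0]], turn=[0, 0, 0, 0, 0, 0, 0, 0, 0, 0, 0, 0, 0, 0, 0, 0, 0, 0])

```text
time_s: 26.23
eef_pos: [498.6, 213.5, 14.3]
ee_rot: [-0.707, 0.707, -0.0, 0.0]
force: [-0.8, -0.4, 1.0]
grip_width: -0.001
```

```bash
python3 look.py s13 1; python3 st.py "[498,214,-18]"
```

```text
26.2333 [498.6 213.5  14.3] [-0.8 -0.4  1. ] -0.0006786944261152929 yaw -0.03 [ 0.19  0.58  1.65 -0.    0.91  0.19]
top nut_a 0.57 [ 531.6 -260.4    2.9] tool [  33.2   11.5 -473.9]
top nut_a 0.49 [499.3 178.9   0.7] tool [  0.7  13.5 -34.5]
top nut_a 0.42 [ 456.7 -274.4    5.5] tool [ -41.7    8.9 -487.9]
top septa_pot 0.61 [618.3 148.6   1.1] tool [119.7  13.2 -64.8]
side nut_a 0.79 [ 455.8 -272.3    2.6] tool [ -42.5   11.7 -485.8]
side nut_a 0.68 [ 525.2 -258.3    5. ] tool [  26.8    9.3 -471.8]
side nut_a 0.6 [495.2 179.8  -1.2] tool [ -3.4  15.5 -33.6]
side septa_pot 0.89 [614.2 146.9  -1.6] tool [115.7  15.9 -66.5]
side headspace_vial 0.66 [491.3 315.7  -4.3] tool [ -7.3  18.6 102.3]
26.6333 [498.4 213.9  14.4] [ 0.4 -0.2 -0. ] -0.0010683341011802536 yaw 0.01 [ 0.19  0.58  1.65 -0.    0.91  0.19]
tool delta mm [-0.4 32.4  0.1]
```

View pics/s13.png

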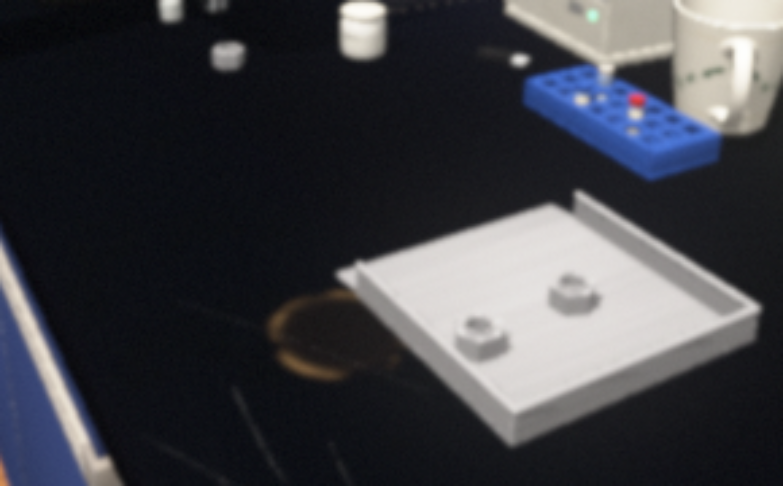

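Emit:
drive_tool(gripper=[1, 1, 1, 1, 1, 1, 1, 1, 1, 1, 1, 1, 1, 1, 1, 1, 1, 1, 1, 1], offset=[[-0.0005, 0.012, 0], [0, 0.012, 0], [0, 0.006, 0], [0, 0.0025, 0], [0, 0, 0], [0, 0, -0.003], [0, 0, -0.003], [0, 0, -0.003], [0, 0, -0.003], [0, 0, -0.003], [0, 0, -0.004], [0, 0, -0.005], [0, 0, -0.005], [0, 0, -0.005], [0, 0, -0.005], [0, 0, -0.005], [0, 0, -0.005], [0, 0, -0.004], [0, 0, -0.003], [0, 0, -0.001]], turn=[0, 0, 0, 0, 0, 0, 0, 0, 0, 0, 0, 0, 0, 0, 0, 0, 0, 0, 0, 0])

```text
time_s: 28.3
eef_pos: [497.7, 156.3, -18.5]
ee_rot: [-0.707, 0.707, -0.0, 0.0]
force: [0.8, 0.5, 0.5]
grip_width: -0.005
```

```bash
sed -i 's/p\[180:360,150:440/p[150:330,150:440/' look.py; python3 look.py s14 1
```

```text
28.3 [497.7 156.3 -18.5] [0.8 0.5 0.5] -0.005242694046458009 yaw -0.01 [ 0.08  0.6   1.73 -0.    0.81  0.08]
top nut_a 0.56 [ 529.3 -257.4    5.4] tool [  31.7  -23.9 -413.7]
top nut_a 0.52 [ 457.4 -269.2    7.2] tool [ -40.3  -25.7 -425.6]
top septa_pot 0.48 [619.4 151.7   2.1] tool [121.6 -20.6  -4.7]
top headspace_vial 0.51 [493.3 310.6   1.6] tool [ -4.5 -20.1 154.2]
side nut_a 0.64 [ 456.1 -272.6    2.6] tool [ -41.6  -21.1 -428.9]
side nut_a 0.52 [ 525.6 -261.3    3. ] tool [  28.   -21.5 -417.6]
side nut_a 0.5 [ 5.025e+02  1.324e+02 -5.000e-01] tool [  4.7 -18.  -24. ]
side septa_pot 0.62 [607.7 148.9  -0.8] tool [110.  -17.7  -7.5]
side headspace_vial 0.65 [492.8 315.7  -2.2] tool [ -5.  -16.3 159.4]
```

View pics/s14.png

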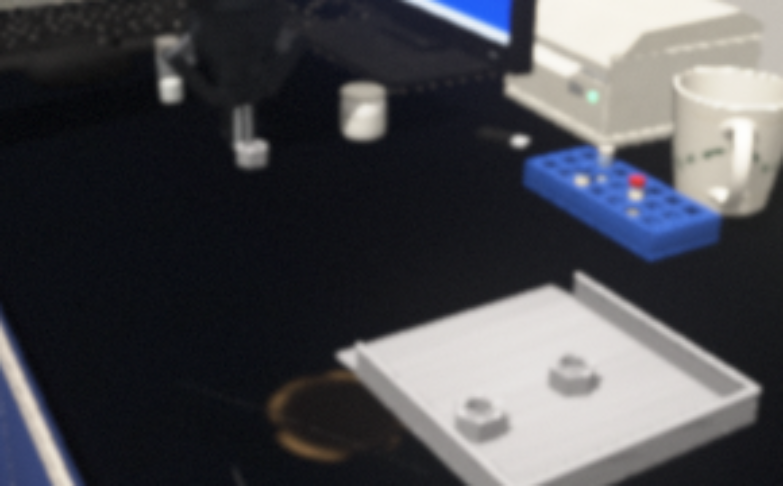

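Emit:
drive_tool(gripper=[1, 1, 1, 1, 1, 1, 1, 1, 1, 1, 1, 1, 1, 1, 1, 1, 1, 1, 1, 1], offset=[[0, 0, 0.005], [0.0055, 0, 0.001], [0, 0, -0.003], [0, 0, -0.003], [0, 0, -0.003], [0, 0, -0.004], [0, 0, -0.006], [0, 0, -0.006], [0, 0, -0.006], [0, 0, -0.006], [0, 0, -0.006], [0, 0, -0.006], [0, 0, -0.006], [0, 0, -0.006], [0, 0, -0.006], [0, 0, -0.006], [0, 0, -0.005], [0, 0, -0.004], [0, 0, -0.003], [0, 0, -0.001]], turn=[0, 2, 0, 0, 0, 0, 0, 0, 0, 0, 0, 0, 0, 0, 0, 0, 0, 0, 0, 0])

```text
time_s: 30.37
eef_pos: [500.2, 76.4, -18.5]
ee_rot: [-0.707, 0.707, -0.012, 0.012]
force: [0.4, 0.7, -0.2]
grip_width: -0.0
```

```bash
python3 look.py s15
```

```text
30.3667 [500.2  76.4 -18.5] [ 0.4  0.7 -0.2] -1.3533630284729987e-05 yaw -2.01 [-0.08  0.57  1.78 -0.    0.79 -0.05]
top nut_a 0.54 [ 528.3 -259.7    5.7] tool [  39.8  -24.1 -335. ]
top nut_a 0.43 [ 457.4 -271.1    5.5] tool [ -30.6  -23.9 -348.9]
side nut_a 0.72 [ 524.5 -262.6    0.7] tool [  36.2  -19.1 -338. ]
side nut_a 0.57 [ 460.9 -273.3    4.2] tool [ -27.   -22.7 -350.9]
side nut_a 0.54 [498.7  52.9  -3. ] tool [ -0.7 -15.5 -23.6]
```

View pics/s15.png

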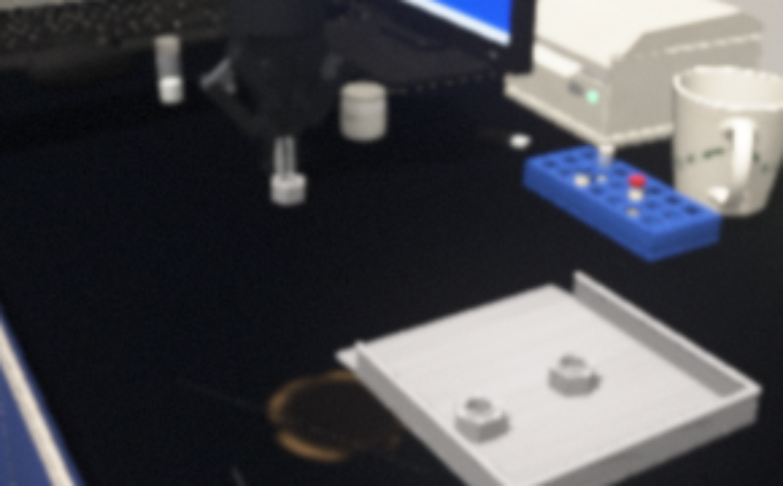

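Well aligned; carry on along the same line.

Emit:
drive_tool(gripper=[1, 1, 1, 1, 1, 1, 1, 1, 1, 1, 1, 1, 1, 1, 1, 1, 1, 1, 1, 1], offset=[[0, 0, -0.003], [0, 0, -0.004], [0, 0, -0.005], [0, 0, -0.006], [0, 0, -0.006], [0, 0, -0.006], [0, 0, -0.006], [0, 0, -0.006], [0, 0, -0.006], [0, 0, -0.006], [0, 0, -0.006], [0, 0, -0.006], [0, 0, -0.006], [0, 0, -0.006], [0, 0, -0.006], [0, 0, -0.006], [0, 0, -0.005], [0, 0, -0.004], [0, 0, -0.003], [0, 0, -0.001]], turn=[0, 0, 0, 0, 0, 0, 0, 0, 0, 0, 0, 0, 0, 0, 0, 0, 0, 0, 0, 0])

```text
time_s: 32.23
eef_pos: [496.7, -26.5, -18.5]
ee_rot: [-0.707, 0.707, -0.012, 0.012]
force: [0.4, 0.1, 0.1]
grip_width: 0.001
```

```bash
python3 look.py s16
```

```text
32.2333 [496.7 -26.5 -18.5] [0.4 0.1 0.1] 0.001377642110830267 yaw -2.01 [-0.29  0.56  1.81 -0.    0.78 -0.25]
top nut_a 0.69 [619.4 150.1   1.6] tool [116.5 -20.1 180.9]
top nut_a 0.64 [ 526.7 -258.9    5.3] tool [  38.2  -23.8 -231.2]
top nut_a 0.45 [ 458.4 -271.5    4.5] tool [ -29.6  -23.  -246.2]
side nut_a 0.78 [ 460.5 -272.5    4.4] tool [ -27.5  -22.9 -247.1]
side nut_a 0.58 [ 4.946e+02 -4.750e+01  1.000e-01] tool [ -1.3 -18.6 -21. ]
side nut_a 0.52 [ 529.2 -260.     4.6] tool [  40.7  -23.1 -232.2]
```

View pics/s16.png

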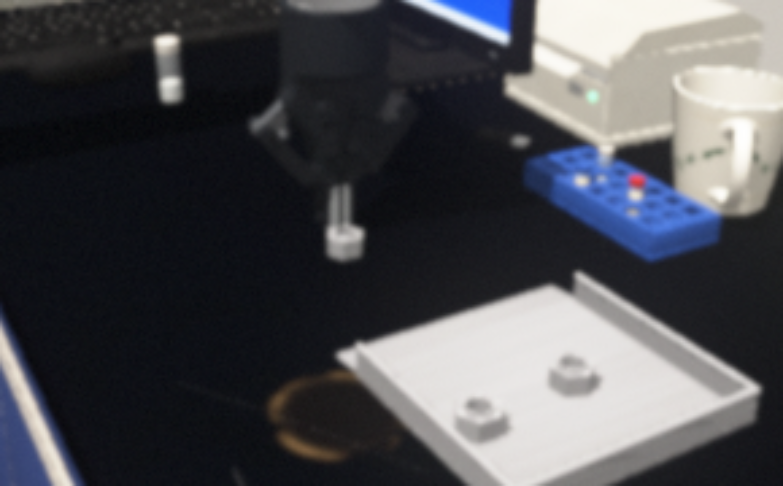

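Emit:
drive_tool(gripper=[1, 1, 1, 1, 1, 1, 1, 1, 1, 1, 1, 1, 1, 1, 1, 1, 1, 1, 1, 1], offset=[[0, 0, -0.003], [0, 0, -0.004], [0, 0, -0.005], [0, 0, -0.006], [0, 0, -0.006], [0, 0, -0.006], [0, 0, -0.006], [0, 0, -0.006], [0, 0, -0.006], [0, 0, -0.006], [0, 0, -0.006], [0, 0, -0.006], [0, 0, -0.006], [0, 0, -0.006], [0, 0, -0.006], [0, 0, -0.006], [0, 0, -0.005], [0, 0, -0.004], [0, 0, -0.002], [0, 0, 0]], turn=[0, 0, 0, 0, 0, 0, 0, 0, 0, 0, 0, 0, 0, 0, 0, 0, 0, 0, 0, 0])

```text
time_s: 34.1
eef_pos: [493.1, -127.4, -18.5]
ee_rot: [-0.707, 0.707, -0.012, 0.012]
force: [-0.9, -0.6, 0.5]
grip_width: 0.003
```

```bash
python3 look.py s17
```

```text
34.1 [ 493.1 -127.4  -18.5] [-0.9 -0.6  0.5] 0.002680694459245813 yaw -2.01 [-0.48  0.58  1.77 -0.    0.79 -0.45]
top nut_a 0.53 [ 456.9 -272.7    3.5] tool [ -31.1  -22.  -146.5]
side nut_a 0.82 [ 528.1 -260.6    4.1] tool [  39.6  -22.6 -131.9]
side nut_a 0.8 [ 458.5 -275.6    1.6] tool [ -29.4  -20.1 -149.3]
side nut_a 0.47 [ 493.7 -148.7    1.3] tool [  1.3 -19.8 -21.2]
```

View pics/s17.png

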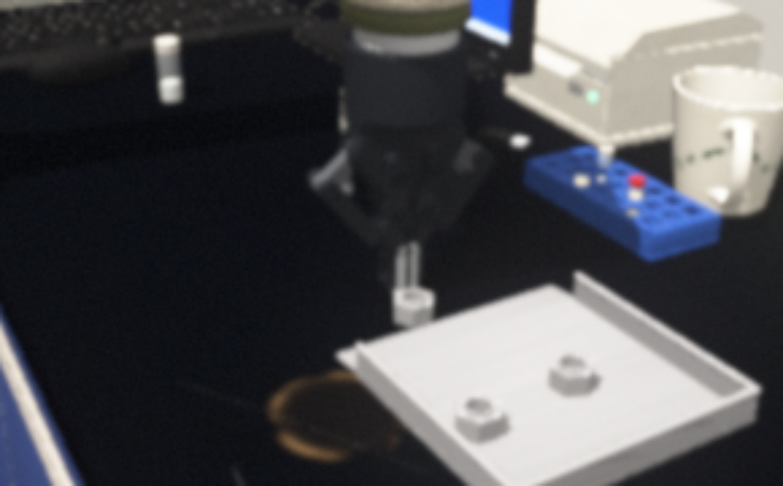

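Emit:
drive_tool(gripper=[1, 1, 1, 1, 1, 1, 1, 1, 1, 1, 1, 1, 1, 1, 1, 1, 1, 1], offset=[[0, 0, -0.003], [0, 0, -0.004], [0, -0.0005, -0.005], [0, -0.0005, -0.005], [0, -0.0005, -0.005], [0, -0.0005, -0.005], [0, -0.0005, -0.005], [0, 0, -0.005], [0, 0, -0.005], [0, 0, -0.005], [0, 0, -0.005], [0, 0, -0.005], [0, 0, -0.005], [0, 0, -0.005], [0, 0, -0.005], [0, 0, -0.005], [0, 0, -0.003], [0, 0, -0.001]], turn=[0, 0, 0, 0, 0, 0, 0, 0, 0, 0, 0, 0, 0, 0, 0, 0, 0, 0])

```text
time_s: 35.8
eef_pos: [490.3, -208.5, -16.0]
ee_rot: [-0.707, 0.707, -0.012, 0.012]
force: [0.0, 1.3, 0.0]
grip_width: -0.0
```

```bash
python3 look.py s18
```

```text
35.8 [ 490.3 -208.5  -16. ] [0.  1.3 0. ] -0.00041410817530383384 yaw -2.02 [-0.62  0.61  1.7  -0.    0.83 -0.59]
side nut_a 0.83 [ 528.9 -260.6    2. ] tool [ 40.4 -18.  -50.7]
side nut_a 0.81 [ 488.8 -232.1    1.3] tool [ -0.7 -17.3 -23.6]
side nut_a 0.71 [ 456.8 -275.     1.7] tool [-31.2 -17.7 -67.6]
side nut_a 0.44 [6.116e+02 1.475e+02 2.000e-01] tool [108.7 -16.2 360.1]
```

View pics/s18.png

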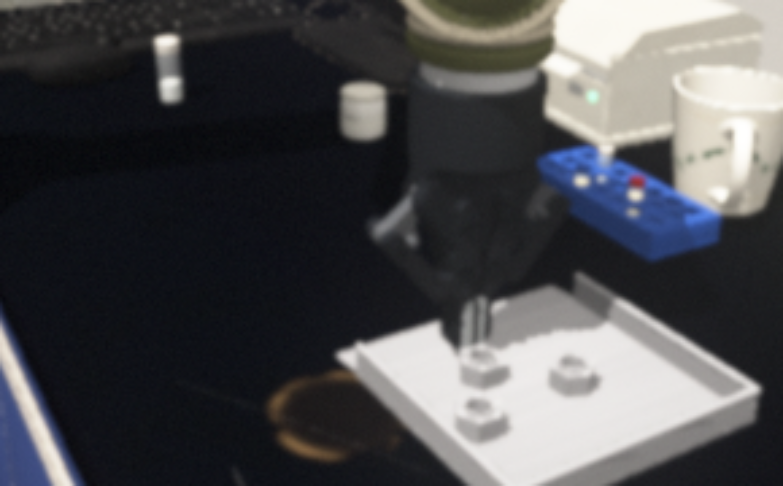

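Done pushing; back off, rise and check.

Emit:
drive_tool(gripper=[1, 1, 1, 1, 1, 1, 1, 1, 1, 1, 1, 1, 1, 1], offset=[[0, 0, 0.006], [0, -0.01, 0.01], [0, -0.03, 0.01], [0, -0.03, 0.02], [0, -0.03, 0.03], [0, -0.02, 0.03], [0, 0, 0.03], [0, 0, 0.03], [0, 0, 0.03], [0, 0, 0.03], [0, 0, 0.02], [0, 0, 0], [0, 0, 0], [0, 0, 0]], turn=[0, 0, 0, 0, 0, 0, 0, 0, 0, 0, 0, 0, 0, 0])

```text
time_s: 37.17
eef_pos: [498.7, 37.3, 103.8]
ee_rot: [-0.707, 0.707, -0.012, 0.012]
force: [0.2, -0.5, -0.4]
grip_width: -0.002
```

```bash
python3 look.py s19 1; python3 - <<'E'
from h import *
p,d=ctrl.capture("top"); cv2.imwrite("pics/t19.png",cv2.resize(p[130:270,130:460,::-1],None,fx=2.4,fy=2.4))
E
```

```text
37.1667 [498.7  37.3 103.8] [ 0.2 -0.5 -0.4] -0.0019305516858126608 yaw -1.97 [-0.16  0.37  1.71 -0.    1.07 -0.13]
top nut_a 0.54 [ 528.9 -259.     1.5] tool [  40.4  102.5 -295. ]
top nut_a 0.53 [ 490.2 -232.4    4.2] tool [   0.7   99.8 -269.7]
top nut_a 0.4 [ 456.2 -273.6    4. ] tool [ -31.8   99.9 -312.1]
top septa_pot 0.58 [617.5 149.6   1.4] tool [114.8 102.4 116.3]
top headspace_vial 0.5 [494.7 312.5   0.8] tool [-13.5 102.9 274.9]
side nut_a 0.82 [ 489.  -229.8    1.2] tool [  -0.5  102.7 -267.2]
side nut_a 0.78 [ 527.2 -260.4    4. ] tool [  38.7  100.  -296.5]
side nut_a 0.67 [ 457.6 -273.3    4.8] tool [ -30.4   99.2 -311.8]
side septa_pot 0.87 [6.107e+02 1.463e+02 4.000e-01] tool [108.1 103.4 112.8]
side headspace_vial 0.76 [493.1 316.7  -5. ] tool [-15.3 108.8 279.1]
```

View pics/s19.png

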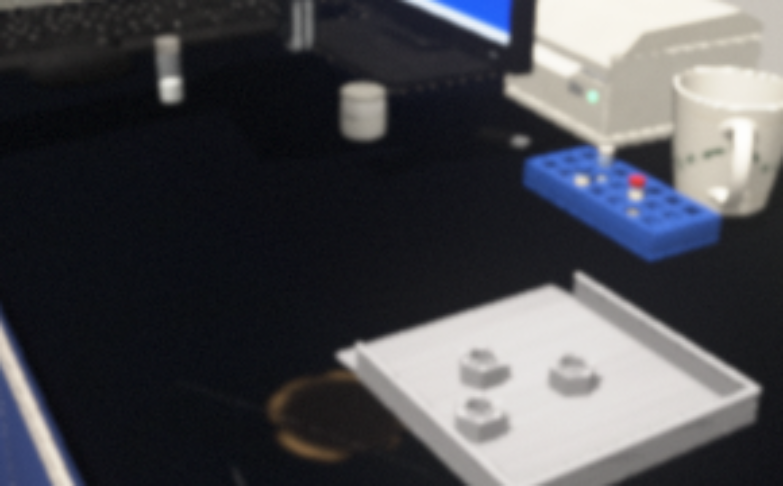

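View pics/t19.png

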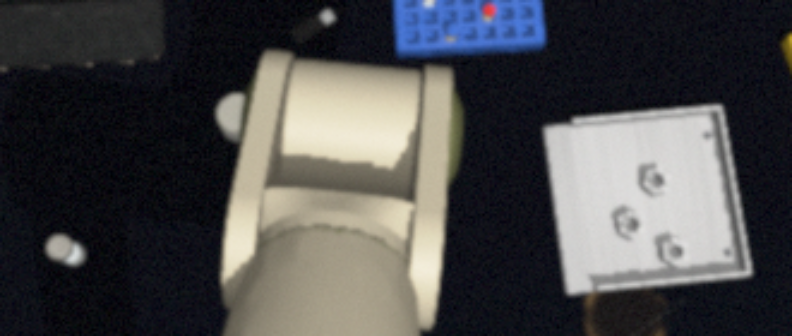

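```bash
python3 -c "
from rig import ctrl
print(ctrl.finish_job())"
```

```text
the job is handed in; nothing more can be done
None
```

All three nuts are lying flat on the pan floor, and I handed the job in at about 37 s of the 72 s limit. I pushed them in one at a time with the fingers shut, up the ramp, in the order nut_a, nut_c, nut_b.

**Nut positions:** In the last pictures the top and side cameras agree within about 3 mm. The nuts' centres are about (457, -273), (528, -260) and (490, -231) mm. That puts each nut's edge about 30 mm or more inside the floor's front edge, at y ≈ -187.

**Pot and vial:** Neither was touched, as far as the pictures show. The pot was last measured at about (614, 148) and the vial at about (494, 314). These match where they started within the networks' error; the vial reading varied by up to 10 mm in y between pictures. The arm partly hid the pot in the final top view, but the side view showed it in its original place.

**Forces and gripper:** The force readings after each move stayed near zero, and the arm ended clear of everything.

**One thing disagreed with the description:** the real fingertips stood about 25 mm behind the stated TCP. My first sweep therefore passed over nut_a without touching it. I measured the tips in the side and wrist depth images, then pushed with the TCP about 18 mm below the bench level, which put the tips about 7 mm above it.

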